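Show the operator which bottle to cap next and with which cap

TASK

Show the capping operator the next job by pointing from above: bring the fingertips, pointing down, to two or three centimetres over the mouth of the one bottle that has no cap yet and hold still there for two full seconds, then point in the same way for two full seconds at the red cap standing in the tray, and draw the hand back up and away. Touch and move nothing at all, and on the way do not pass low over the capped bottles or the other caps, so that there is no mistaking what you mean.

Things in the scene. Friction and masses are not known exactly. Their poses are not given: they have to be found in the camera images.
- board: white sample board on two feet, 130 x 330 x 28 mm (x, y, z), fixed to the bench; origin under its centre at bench height, y along its length. The three bottles stand in a row along its top, 28 mm above the bench, about 100 mm apart, in any order; the board may be on the left or on the right
- open_bottle: clear glass spirit bottle WITHOUT a cap, empty, loose and upright: body 72 mm diameter to 122 mm up, shoulder up to 158 mm, then a bare threaded glass neck about 30 mm across to the open mouth 210 mm above its underside; origin at the centre of its underside, z up
- open_mouth (a point): centre of the open mouth of the bottle without a cap, the highest point of that bottle (210 mm above its underside)
- capped_bottle_1: the same glass bottle already capped with a red cap 30 mm in diameter; 214 mm tall to the cap's top; loose, upright, to be left alone; origin at the centre of its underside
- capped_top_1 (a point): centre of the top of capped bottle 1's red cap
- capped_bottle_2: a second capped bottle, identical to capped bottle 1, to be left alone; origin at the centre of its underside
- capped_top_2 (a point): centre of the top of capped bottle 2's red cap
- tray: grey low open plastic tray, 150 x 210 x 18 mm, walls and floor about 4 to 5 mm thick, fixed to the bench on the other side from the board; origin under its centre at bench height, y along its length. Three loose caps stand in it, in any order, at least 50 mm apart
- red_cap: loose red aluminium bottle cap standing upright in the tray, closed end up: cylinder 30 mm in diameter, 60 mm tall, 12 g, easily knocked over; origin at the centre of its underside
- red_cap_top (a point): centre of the closed top of the loose red cap, 60 mm above its underside
- gold_cap: loose gold cap in the tray, same size, to be left alone; origin at the centre of its underside
- gold_cap_top (a point): centre of the top of the gold cap
- black_cap: loose black cap in the tray, same size, to be left alone; origin at the centre of its underside
- black_cap_top (a point): centre of the top of the black cap
There are look-alikes about, which are no part of the job. Of the things that look like the red_cap, the smallest one is meant. What is shaped like the open_bottle but yellow is not meant.

How it is judged (in metres and radians):
On the way, in this order (a step that is already met when the one before it is completed fails the run):
1. pointing at the bottle without a cap: fingers down, just above its mouth, for 1.5 s (grasp point within 25 mm sideways, 12 to 85 mm above, fingers within 43 degrees of straight down) (horizontal distance between the grasp point and open_mouth below 0.025 m and z of the grasp point in the frame of open_mouth between 0.012 and 0.085 m and (angle between the grasp point's own z axis and vertical below 0.75 rad or angle between the grasp point's own z axis and vertical above 2.39 rad)), for 1.5 s.
2. pointing at the loose red cap: fingers down, just above its top, for 1.5 s (grasp point within 25 mm sideways, 12 to 85 mm above, fingers within 43 degrees of straight down) (horizontal distance between the grasp point and red_cap_top below 0.025 m and z of the grasp point in the frame of red_cap_top between 0.012 and 0.085 m and (angle between the grasp point's own z axis and vertical below 0.75 rad or angle between the grasp point's own z axis and vertical above 2.39 rad)), for 1.5 s.
At the end, for the whole second after the job is handed in: Both were pointed at in order, the hand is drawn back more than 100 mm (grasp point) from every bottle mouth and cap top, and all bottles and caps stand upright (within 0.05 rad) where they stood (within 8 mm) (distance of each of open_mouth, capped_top_1, capped_top_2, red_cap_top, gold_cap_top, black_cap_top from where it was at the start of the episode below 0.008 m and angle between each of open_bottle, capped_bottle_1, capped_bottle_2, red_cap, gold_cap, black_cap's own z axis and vertical below 0.05 rad and distance between the grasp point and open_mouth above 0.1 m and distance between the grasp point and capped_top_1 above 0.1 m and distance between the grasp point and capped_top_2 above 0.1 m and distance between the grasp point and red_cap_top above 0.1 m and distance between the grasp point and gold_cap_top above 0.1 m and distance between the grasp point and black_cap_top above 0.1 m); the robot touches nothing.
It fails at once if the robot touched something (contact force between any of the fingers, the arm and anything else above 0.3 N).
It fails at once if a bottle or cap was moved, lifted or tipped (distance of any of open_mouth, capped_top_1, capped_top_2, red_cap_top, gold_cap_top, black_cap_top from where it was at the start of the episode above 0.01 m).
It fails at once if the hand was brought low over a capped bottle or over the gold or black cap (within 25 mm sideways and less than 65 mm above it) ((horizontal distance between the grasp point and capped_top_1 below 0.025 m and z of the grasp point in the frame of capped_top_1 between -0.03 and 0.065 m) or (horizontal distance between the grasp point and capped_top_2 below 0.025 m and z of the grasp point in the frame of capped_top_2 between -0.03 and 0.065 m) or (horizontal distance between the grasp point and gold_cap_top below 0.025 m and z of the grasp point in the frame of gold_cap_top between -0.03 and 0.065 m) or (horizontal distance between the grasp point and black_cap_top below 0.025 m and z of the grasp point in the frame of black_cap_top between -0.03 and 0.065 m)).
It also fails if it takes over 51 s, if anything falls off the work surface, if the arm or the gripper's body presses on something with over 40 N, if the wrist force passes 120 N, or if a joint passes its speed limit or range.

ROBOT

A 7-joint arm with a two-finger parallel gripper is mounted at the origin on the work surface. World frame = base frame: x ahead of the robot, y to its left, z up, the work surface at z = 0. Lengths are in m, angles in degrees, forces in N, time in s.
With the tool pointing down it reaches from about 0.4 to 0.9 m from the base axis. Payload 5.5 kg.
Tool frame: the origin (TCP) lies on the centre line of the jaws, within the pads' length; the fingertips stand 11 mm ahead of it and the grasp point (between the pads) lies 8 mm behind it; z points along the fingers, y is the line along which they close (so a half turn about z gives the same grasp; the last joint's range is limited). The gripper opens to 85 mm and grips with 20 to 120 N. Pads are 22 mm wide; open, the fingers measure 114 mm over their backs; the gripper's body (76 mm by 85 mm) begins 54 mm behind the grasp point. The pads swing forward as they close: fully open they stand 13 mm farther back than shut.
Start: joints at [85.325, 28.699, -24.465, 88.831, 12.651, 65.22, -12.049], TCP at [0.22, -0.612, 0.242] pointing down, gripper open.
Joint ranges: [-164.97, 164.97], [-17.58, 116.51], [-87.97, 89.64], [11.32, 138.91], [-80.73, 260.73], [10.89, 115.49], [-147.41, 147.41]. Speed limits (degrees/s): [147.25, 147.25, 180, 180, 180, 180, 180].

INTERFACE

Orientations are given as [roll, pitch, yaw] about the fixed x, y, z axes, in that order (R = Rz(yaw) Ry(pitch) Rx(roll)).
In Python, from bench import ctrl, grab_frame, ticket gives the robot as it stands.
- The arm moves only by the tool apply_moves, never from a script. Its arguments are lists of equal length, an entry for each row: "delta_pos": the shift along the tool's x, y, z in mm, a list of three; "turn": the turn, a rotation vector about the tool's x, y, z in degrees, a list of three. In form: {"delta_pos": [[tx, ty, tz], ...], "turn": [[wx, wy, wz], ...]}. A call has 1 to 8 rows; each row is the pose to reach, as a shift and turn from the pose commanded when the call began, along the tool's axes at that moment; what a row does not reach only later rows make up. A row lasts 1/10 s, in which the tool goes at most 50 mm and 8.59 degrees, less where a joint would pass 70% of its speed; a pose out of reach is approached as far as the arm can. A call with a gripper value outside its range is refused whole. "claw" is the closure, from -1 (fully open) to 1 (shut), so that 0 is half open, set as the call begins (left out, the last holds). The fingers move at their own pace and stop on an object; "squeeze" is the grip in N (left out, the last holds). Time passes only in rows, so rows that repeat a pose let the fingers close. It gives the time, the measured TCP pose, the force, the opening and the grip force at its end, in the units of the state.
- ctrl.state(): the state, without advancing time (a new reading comes with each control period).
- grab_frame(name): name is "scene" or "side" or "wrist"; returns a dict with "color" (420x560x3 uint8, blue, green, red), "camera_matrix" (3x3 intrinsics, pixels), "R" (3x3) and "t" (3): a world point X has camera coordinates R X + t; the wrist camera has in their place "mount" (4x4, takes a point from camera to tool coordinates, whose origin is the TCP and whose axes are the flange's). Camera axes: x right, y down, z forward; pixel columns grow to the right and rows downward; lengths in m; the calibration is good to about 2 mm. A picture is of the moment at which its call begins: read the wrist's pose just before it. There is no depth.
- ticket.finish_job(): hands the job in; it is judged then, once.
The state is a dict: "t": time; "joint_positions": joint angles; "dq": joint speeds; "joint_torque": joint torques, N m; "tool_pos": TCP position; "tool_rot": TCP orientation; "ft_force": force on the tool from outside, world axes, zero at the start; "ft_torque": the same for the moment, N m; "finger_gap": opening from 0.0 (shut) to 1.0 (fully open); "finger_force": force on a finger pad.
Only numpy, scipy, OpenCV 4.12 (cv2) and the standard library are available. Lean on these libraries where they do the work, as an engineer would, in place of code of your own. Each camera call takes 0.05 s, during which the arm holds its last target. There are 200 camera calls.

## Working session

There is one attempt and no reset: what is moved stays moved. The work goes in short steps, Python scripts to look and compute and a tool call to move; the robot and the scene stay as the last step left them, time stands still between calls to the robot, and variables do not carry over. Pictures are saved under pics/ and viewed, at most 10 in all, crops included, and the job is handed in when it is done.

Besides the shell and the picture viewer there is one more tool, called after "Call:" in YAML: its name, and indented under it one key for each argument. apply_moves: Moves the arm, as the interface text tells. Its arguments: {"type":"object","properties":{"delta_pos":{"type":"array"},"turn":{"type":"array"},"claw":{"type":"number"},"squeeze":{"type":"number"}},"required":["delta_pos","turn"]}

```bash
mkdir -p pics; python3 - <<'E'
from bench import ctrl, grab_frame
import cv2,pickle
s=ctrl.state();print(s['t'],s['tool_pos'],s['tool_rot'])
d={}
for n in('scene','side','wrist'):
    f=grab_frame(n);d[n]=f;cv2.imwrite(f'pics/{n}0.png',f['color'])
    print(n,f['camera_matrix'].tolist() if hasattr(f['camera_matrix'],'tolist') else f['camera_matrix'],f.get('R'),f.get('t'),f.get('mount'))
pickle.dump(d,open('f0.pkl','wb'))
E
```

```text
0.0 [ 0.2194452  -0.6111172   0.24125287] [-1.79887763e+02 -4.63835703e-03  1.97599409e+01]
scene [[448.01112088939607, 0.0, 277.12707692218436], [0.0, 448.01112088939607, 213.49078124566847], [0.0, 0.0, 1.0]] [[ 0.26659316  0.96370959  0.01385335]
 [ 0.51812024 -0.13117916 -0.8451884 ]
 [-0.8126989   0.23249915 -0.53428892]] [-0.167221   -0.14457647  1.45346457] None
side [[525.8063409194043, 0.0, 289.79125246411604], [0.0, 525.8063409194043, 209.25626874163967], [0.0, 0.0, 1.0]] [[ 0.99092126 -0.13430998  0.0059901 ]
 [-0.06901712 -0.54642425 -0.83465991]
 [ 0.11537629  0.82666884 -0.5507331 ]] [-0.559616    0.18384611  1.14467194] None
wrist [[375.3857327468815, 0.0, 272.1232285546682], [0.0, 375.3857327468815, 208.27488155298826], [0.0, 0.0, 1.0]] None None [[ 5.83276206e-04 -9.53463036e-01 -3.01509366e-01  7.75457812e-02]
 [ 9.99999829e-01  5.64691629e-04  1.48796411e-04 -2.66104556e-05]
 [ 2.83879371e-05 -3.01509402e-01  9.53463203e-01 -1.31150705e-01]
 [ 0.00000000e+00  0.00000000e+00  0.00000000e+00  1.00000000e+00]]
```

View pics/scene0.png

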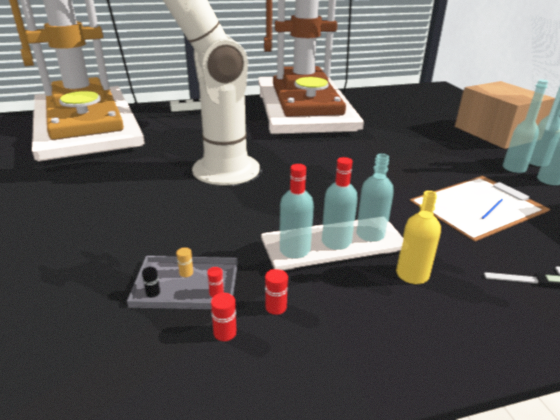

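View pics/side0.png

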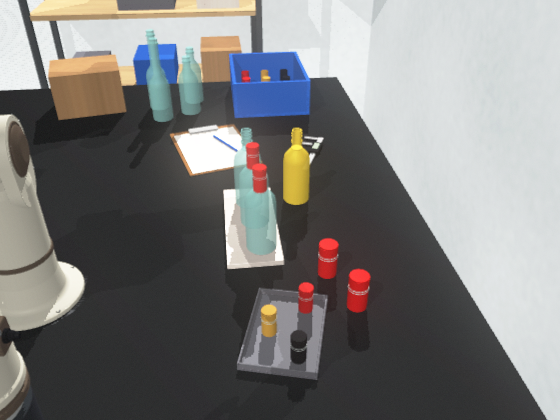

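Scene view: board on the +y side. The bottles are capped at (298,170), capped at (344,163) and uncapped at (381,158). The yellow look-alike is at (429,195), and more bottles stand in the far background at (540,90). The tray holds black (150,280), gold (185,262) and red (217,280) caps.

Red-cap candidates are (217,280), (276,290) and (224,316). The one at (217,280) is smallest and stands in the tray, so it is the one meant. I'll measure it and confirm in a crop.

```bash
cat > h.py <<'E'
import numpy as np,cv2,pickle
def ray(f,u,v):
    R=np.array(f['R']);t=np.array(f['t']);d=R.T@np.linalg.inv(f['camera_matrix'])@[u,v,1];return -R.T@t,d
def onz(f,u,v,z):
    c,d=ray(f,u,v);return c+d*(z-c[2])/d[2]
def tri(f,p,g,q):
    c,d=ray(f,*p);e,h=ray(g,*q);s=np.linalg.lstsq(np.c_[d,-h],e-c,rcond=None)[0];a,b=c+d*s[0],e+h*s[1];return (a+b)/2,np.linalg.norm(a-b)
def proj(f,X):
    x=np.array(f['camera_matrix'])@(np.array(f['R'])@X+f['t']);return x[:2]/x[2]
E
python3 - <<'E'
from h import *
d=pickle.load(open('f0.pkl','rb'))
for n in('scene','side'):
    im=d[n]['color'];hsv=cv2.cvtColor(im,cv2.COLOR_BGR2HSV)
    for nm,m in(('red',((hsv[...,0]<6)|(hsv[...,0]>174))&(hsv[...,1]>180)&(hsv[...,2]>90)),('gold',(hsv[...,0]>12)&(hsv[...,0]<24)&(hsv[...,1]>150)&(hsv[...,2]>120))):
        k,l,st,c=cv2.connectedComponentsWithStats(m.astype(np.uint8))
        for i in range(1,k):
            if st[i,4]>60:
                x,y,w,h,_=st[i];print(n,nm,st[i].tolist(),'top->',np.round(onz(d[n],x+w/2-.5,y+w*.27,.242 if y<200 and n=='scene' else .064),3))
a=cv2.resize(d['scene']['color'][135:330,130:410],None,fx=2,fy=2,interpolation=2)
b=cv2.resize(d['side']['color'][115:215,210:310],None,fx=2,fy=2,interpolation=2)
o=np.zeros((600,560,3),np.uint8);o[:390]=a;o[395:595,:200]=b
b=cv2.resize(d['side']['color'][275:375,235:335],None,fx=2,fy=2,interpolation=2);o[395:595,220:420]=b
cv2.imwrite('pics/c.png',o)
E
```

```text
scene red [338, 157, 14, 13, 159] top-> [0.502 0.181 0.242]
scene red [291, 164, 15, 13, 173] top-> [0.511 0.073 0.242]
scene red [336, 173, 15, 13, 142] top-> [0.571 0.149 0.242]
scene red [291, 180, 15, 13, 149] top-> [0.577 0.052 0.242]
scene red [208, 267, 14, 15, 164] top-> [ 0.58  -0.121  0.064]
scene red [265, 269, 23, 23, 421] top-> [ 0.625 -0.003  0.064]
scene red [210, 285, 26, 33, 598] top-> [ 0.647 -0.116  0.064]
scene red [266, 294, 21, 20, 346] top-> [ 0.694 -0.022  0.064]
scene red [213, 319, 23, 22, 385] top-> [ 0.733 -0.128  0.064]
scene gold [11, 0, 71, 63, 1211] top-> [-1.486 -0.689  0.242]
scene gold [81, 26, 21, 13, 187] top-> [-1.085 -0.437  0.242]
scene gold [47, 78, 75, 61, 2355] top-> [-0.062 -0.387  0.242]
scene gold [424, 191, 11, 21, 141] top-> [0.674 0.28  0.242]
scene gold [397, 205, 41, 79, 1529] top-> [0.496 0.395 0.064]
scene gold [177, 248, 14, 14, 157] top-> [ 0.499 -0.176  0.064]
scene gold [180, 264, 12, 12, 111] top-> [ 0.553 -0.177  0.064]
side red [319, 238, 19, 20, 320] top-> [0.654 0.015 0.064]
side red [318, 259, 19, 20, 292] top-> [ 0.637 -0.059  0.064]
side red [349, 269, 21, 22, 394] top-> [ 0.698 -0.101  0.064]
side red [299, 283, 15, 15, 182] top-> [ 0.581 -0.125  0.064]
side red [347, 291, 21, 22, 332] top-> [ 0.677 -0.166  0.064]
side red [299, 300, 13, 13, 140] top-> [ 0.571 -0.172  0.064]
side gold [262, 305, 14, 16, 192] top-> [ 0.499 -0.178  0.064]
side gold [262, 323, 14, 14, 145] top-> [ 0.494 -0.225  0.064]
```

View pics/c.png

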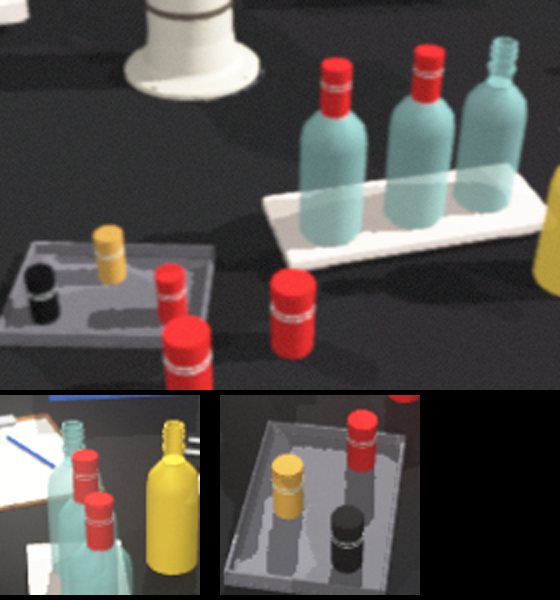

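Confirmed in the crop: the uncapped blue-glass bottle is at scene (382,157), side (246,131). The smallest red cap, in the tray, is at scene (215,272), side (306,287). Next I triangulate the targets and the obstacles.

```bash
python3 - <<'E'
from h import *
from scipy.spatial.transform import Rotation as Ro
d=pickle.load(open('f0.pkl','rb'));S,T=d['scene'],d['side']
for n,p,q in(('mouth',(382,156.5),(246.5,131.5)),('cap1',(298,168),(260,168.5)),('cap2',(344.5,161),(253,147.5)),('red',(214.5,271),(306,287)),('bigA',(276,275),(328,243.5)),('bigB',(223,301),(359,275)),('black',(150,270.5),(299,336)),('gold',(184.5,252),(268.5,309)),('yellow',(429,194),(297,131.5))):
    print(n,*[np.round(x,3) for x in tri(S,p,T,q)])
print(onz(S,382,156.5,.238),onz(T,246.5,131.5,.238))
E
```

```text
mouth [0.492 0.274 0.234] 0.006
cap1 [0.508 0.074 0.238] 0.005
cap2 [0.5   0.18  0.237] 0.007
red [ 0.581 -0.122  0.063] 0.003
bigA [ 0.648 -0.01   0.083] 0.002
bigB [ 0.691 -0.122  0.082] 0.001
black [ 0.546 -0.25   0.062] 0.005
gold [ 0.498 -0.175  0.062] 0.002
yellow [0.624 0.316 0.206] 0.006
[0.49383942 0.27361028 0.238     ] [0.49163966 0.2582525  0.238     ]
```

Call:
apply_moves:
  delta_pos:
    - [0,0,-20]
    - [0,0,-60]
    - [25,-10,-100]
    - [65,-27,-130]
    - [110,-46,-160]
    - [155,-65,-180]
    - [200,-84,-190]
    - [240,-100,-200]
  turn:
    - [0,0,-3]
    - [0,0,-10]
    - [0,0,-18]
    - [0,0,-26]
    - [0,0,-34]
    - [0,0,-42]
    - [0,0,-50]
    - [0,0,-58]
  claw: 1

```text
t: 0.95
tool_pos: [0.4079, -0.4395, 0.4417]
tool_rot: [180.0, 0.1, 78.0]
ft_force: [0.7, -1.1, -1.0]
finger_gap: -0.001
finger_force: 0.0
```

Call:
apply_moves:
  delta_pos:
    - [45,2,0]
    - [90,4,0]
    - [135,6,0]
    - [180,8,0]
    - [225,11,0]
    - [270,13,0]
    - [310,15,0]
    - [350,17,0]
  turn:
    - [0,0,-2]
    - [0,0,-4]
    - [0,0,-6]
    - [0,0,-8]
    - [0,0,-10]
    - [0,0,-12]
    - [0,0,-12]
    - [0,0,-12]

```text
t: 1.75
tool_pos: [0.4977, -0.1006, 0.4408]
tool_rot: [-180.0, 0.0, 89.8]
ft_force: [0.1, 0.0, 0.3]
finger_gap: -0.002
finger_force: 0.0
```

Call:
apply_moves:
  delta_pos:
    - [45,-2,0]
    - [90,-4,0]
    - [135,-6,0]
    - [180,-8,0]
    - [220,-9,0]
    - [250,-10,0]
    - [270,-10,0]
    - [270,-10,0]
  turn:
    - [0,0,0]
    - [0,0,0]
    - [0,0,0]
    - [0,0,0]
    - [0,0,0]
    - [0,0,0]
    - [0,0,0]
    - [0,0,0]

```text
t: 2.55
tool_pos: [0.4877, 0.1713, 0.4408]
tool_rot: [-180.0, -0.1, 90.1]
ft_force: [0.1, 0.1, 0.3]
finger_gap: 0.001
finger_force: 0.0
```

```bash
cat >> h.py <<'E'
def wrist():
    from bench import ctrl,grab_frame
    from scipy.spatial.transform import Rotation as Ro
    s=ctrl.state();f=grab_frame('wrist')
    Rt=Ro.from_euler('xyz',s['tool_rot'],degrees=True).as_matrix();M=np.array(f['mount'])
    Rc=Rt@M[:3,:3];c=Rt@M[:3,3]+s['tool_pos'];f['R']=Rc.T;f['t']=-Rc.T@c
    print(s['t'],np.round(s['tool_pos'],4),np.round(s['tool_rot'],2));return f
E
python3 - <<'E'
from h import *
f=wrist();pickle.dump(f,open('w1.pkl','wb'));cv2.imwrite('pics/w1.png',f['color'])
print(proj(f,[.492,.275,.238]),proj(f,[.5,.18,.242]))
E
```

```text
2.55 [0.4877 0.1713 0.4408] [-1.7998e+02 -8.0000e-02  9.0120e+01]
[277.21863452  56.44946577] [285.51196965 170.43355473]
```

View pics/w1.png

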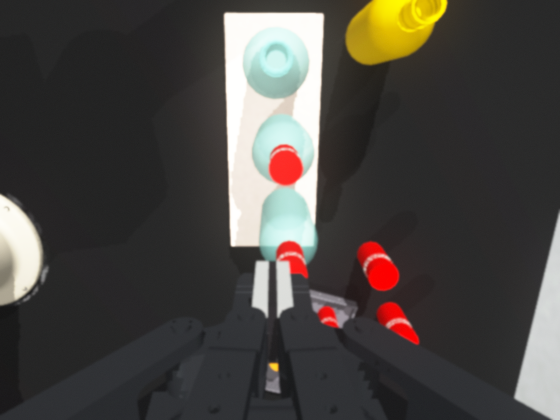

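Wrist view: open mouth at (275,60), with capped tops at (286,167) and (291,255). The mouth is at about (0.490, 0.272). I'll move over it, then go down.

Call:
apply_moves:
  delta_pos:
    - [30,1,0]
    - [65,2,0]
    - [101,2,10]
    - [101,2,45]
    - [101,2,85]
    - [101,2,120]
    - [101,2,145]
    - [101,2,160]
  turn:
    - [0,0,0]
    - [0,0,0]
    - [0,0,0]
    - [0,0,0]
    - [0,0,0]
    - [0,0,0]
    - [0,0,0]
    - [0,0,0]

```text
t: 3.4
tool_pos: [0.4914, 0.2657, 0.2782]
tool_rot: [-179.8, 0.1, 89.6]
ft_force: [-0.1, 0.4, 0.8]
finger_gap: 0.001
finger_force: 0.0
```

```bash
python3 - <<'E'
from h import *
from bench import grab_frame
f=wrist();g=grab_frame('scene');h=grab_frame('side')
o=np.zeros((420,760,3),np.uint8);o[:,:400]=f['color'][:,70:470]
o[:200,410:760]=cv2.resize(g['color'][110:210,300:475],None,fx=2,fy=2);o[205:405,410:760]=cv2.resize(h['color'][80:180,160:335],None,fx=2,fy=2)
cv2.imwrite('pics/p1.png',o)
E
```

```text
3.4 [0.4914 0.2657 0.2782] [-1.7985e+02  1.5000e-01  8.9600e+01]
```

View pics/p1.png

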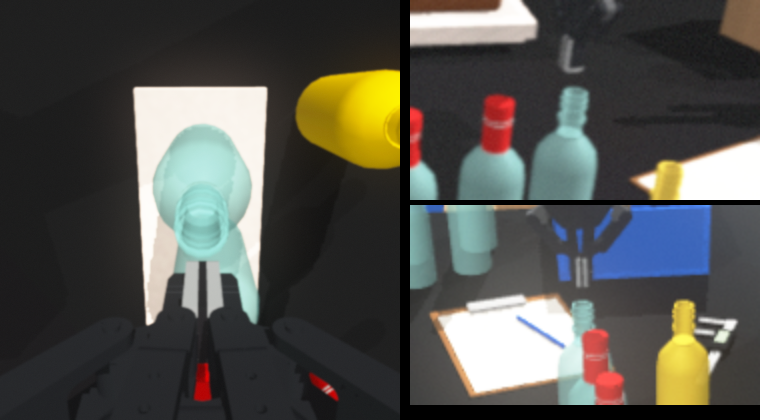

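Both outside views show the fingertips straight over the mouth with a gap of about 2.5 cm. I'll nudge 4 mm and hold.

Call:
apply_moves:
  delta_pos:
    - [4,0,0]
    - [4,0,0]
    - [4,0,0]
    - [4,0,0]
    - [4,0,0]
    - [4,0,0]
    - [4,0,0]
    - [4,0,0]
  turn:
    - [0,0,0]
    - [0,0,0]
    - [0,0,0]
    - [0,0,0]
    - [0,0,0]
    - [0,0,0]
    - [0,0,0]
    - [0,0,0]

```text
t: 4.35
tool_pos: [0.4914, 0.2726, 0.2808]
tool_rot: [180.0, 0.0, 89.8]
ft_force: [-0.3, -1.1, 0.6]
finger_gap: 0.002
finger_force: 0.0
```

Call:
apply_moves:
  delta_pos:
    - [0,0,0]
    - [0,0,0]
    - [0,0,0]
    - [0,0,0]
    - [0,0,0]
    - [0,0,0]
    - [0,0,0]
    - [0,0,0]
  turn:
    - [0,0,0]
    - [0,0,0]
    - [0,0,0]
    - [0,0,0]
    - [0,0,0]
    - [0,0,0]
    - [0,0,0]
    - [0,0,0]

```text
t: 5.15
tool_pos: [0.4914, 0.2727, 0.2808]
tool_rot: [180.0, -0.0, 89.8]
ft_force: [-0.2, 0.0, 1.0]
finger_gap: -0.002
finger_force: 0.0
```

```bash
python3 - <<'E'
from h import *
f=wrist();g=cv2.cvtColor(f['color'],cv2.COLOR_BGR2HSV)
print('expected mouth px',proj(f,[.490,.272,.238]),'ray at (272,235):',onz(f,272,235,.238))
E
```

```text
5.15 [0.4914 0.2727 0.2808] [180.    -0.    89.76]
expected mouth px [268.50553254 251.67928691] ray at (272,235): [0.49179678 0.2810219  0.238     ]
```

Call:
apply_moves:
  delta_pos:
    - [0,0,0]
    - [0,0,0]
    - [0,0,0]
    - [0,0,0]
    - [0,0,0]
    - [0,0,0]
    - [0,0,0]
    - [0,0,0]
  turn:
    - [0,0,0]
    - [0,0,0]
    - [0,0,0]
    - [0,0,0]
    - [0,0,0]
    - [0,0,0]
    - [0,0,0]
    - [0,0,0]

```text
t: 6.0
tool_pos: [0.4914, 0.2727, 0.2808]
tool_rot: [180.0, 0.0, 89.8]
ft_force: [0.7, 0.3, 0.2]
finger_gap: -0.002
finger_force: 0.0
```

Held over the mouth from t=3.5 to 6.0. Now up and across at height to the red cap.

Call:
apply_moves:
  delta_pos:
    - [0,0,-25]
    - [0,0,-65]
    - [0,0,-110]
    - [0,0,-150]
    - [-20,5,-165]
    - [-65,15,-165]
    - [-110,25,-165]
    - [-155,36,-165]
  turn:
    - [0,0,0]
    - [0,0,0]
    - [0,0,0]
    - [0,0,0]
    - [0,0,0]
    - [0,0,0]
    - [0,0,0]
    - [0,0,0]

```text
t: 6.8
tool_pos: [0.5268, 0.1162, 0.4461]
tool_rot: [179.9, 0.0, 89.8]
ft_force: [0.5, -0.1, -0.4]
finger_gap: -0.001
finger_force: 0.0
```

Call:
apply_moves:
  delta_pos:
    - [-40,9,0]
    - [-80,18,0]
    - [-120,27,0]
    - [-160,37,0]
    - [-195,45,0]
    - [-225,52,0]
    - [-240,54,0]
    - [-240,54,0]
  turn:
    - [0,0,0]
    - [0,0,0]
    - [0,0,0]
    - [0,0,0]
    - [0,0,0]
    - [0,0,0]
    - [0,0,0]
    - [0,0,0]

```text
t: 7.6
tool_pos: [0.5797, -0.1252, 0.4451]
tool_rot: [-179.9, -0.0, 89.5]
ft_force: [0.1, 0.2, 0.6]
finger_gap: -0.002
finger_force: 0.0
```

Call:
apply_moves:
  delta_pos:
    - [0,0,30]
    - [0,0,70]
    - [0,0,110]
    - [0,0,150]
    - [0,0,190]
    - [0,0,225]
    - [0,0,245]
    - [0,0,250]
  turn:
    - [0,0,0]
    - [0,0,0]
    - [0,0,0]
    - [0,0,0]
    - [0,0,0]
    - [0,0,0]
    - [0,0,0]
    - [0,0,0]

```text
t: 8.4
tool_pos: [0.5779, -0.1199, 0.1938]
tool_rot: [-179.8, -0.1, 89.9]
ft_force: [-0.5, -1.0, 1.0]
finger_gap: 0.002
finger_force: 0.0
```

```bash
python3 - <<'E'
from h import *
from bench import grab_frame
f=wrist();g=grab_frame('scene');h=grab_frame('side')
o=np.zeros((420,760,3),np.uint8);o[:,:400]=f['color'][:,70:470]
o[:200,410:760]=cv2.resize(g['color'][210:310,130:305],None,fx=2,fy=2);o[205:405,410:760]=cv2.resize(h['color'][230:330,210:385],None,fx=2,fy=2)
cv2.imwrite('pics/p2.png',o);print(proj(f,[.581,-.122,.0635]))
E
```

```text
8.4 [ 0.5779 -0.1199  0.1938] [-1.7978e+02 -1.1000e-01  8.9950e+01]
[276.44899645 204.33252448]
```

View pics/p2.png

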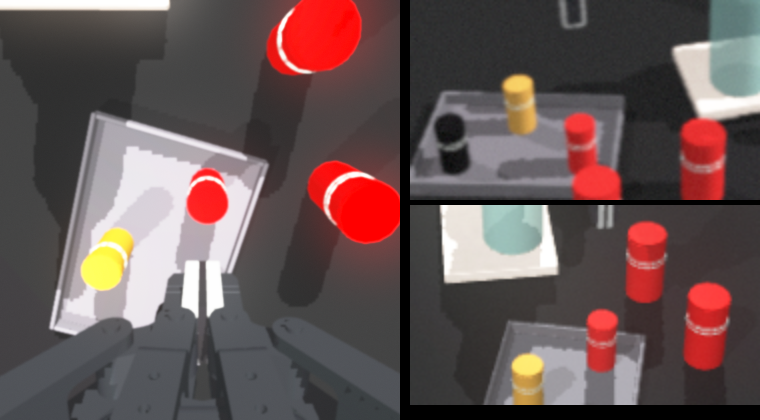

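The small red cap in the tray appears at (278,203) in the wrist view, 2 px from prediction. I'll go down 92 mm and hold.

Call:
apply_moves:
  delta_pos:
    - [-2,2,20]
    - [-2,2,45]
    - [-2,2,65]
    - [-2,2,80]
    - [-2,2,88]
    - [-2,2,91]
    - [-2,2,91]
    - [-2,2,91]
  turn:
    - [0,0,0]
    - [0,0,0]
    - [0,0,0]
    - [0,0,0]
    - [0,0,0]
    - [0,0,0]
    - [0,0,0]
    - [0,0,0]

```text
t: 9.35
tool_pos: [0.5825, -0.1247, 0.1058]
tool_rot: [179.9, 0.0, 89.8]
ft_force: [0.3, -0.1, -0.2]
finger_gap: -0.001
finger_force: 0.0
```

Call:
apply_moves:
  delta_pos:
    - [0,0,0]
    - [0,0,0]
    - [0,0,0]
    - [0,0,0]
    - [0,0,0]
    - [0,0,0]
    - [0,0,0]
    - [0,0,0]
  turn:
    - [0,0,0]
    - [0,0,0]
    - [0,0,0]
    - [0,0,0]
    - [0,0,0]
    - [0,0,0]
    - [0,0,0]
    - [0,0,0]

```text
t: 10.15
tool_pos: [0.5817, -0.1247, 0.1048]
tool_rot: [-180.0, -0.0, 89.8]
ft_force: [-0.4, -0.9, 0.2]
finger_gap: 0.0
finger_force: 0.0
```

Call:
apply_moves:
  delta_pos:
    - [0,0,0]
    - [0,0,0]
    - [0,0,0]
    - [0,0,0]
    - [0,0,0]
    - [0,0,0]
    - [0,0,0]
    - [0,0,0]
  turn:
    - [0,0,0]
    - [0,0,0]
    - [0,0,0]
    - [0,0,0]
    - [0,0,0]
    - [0,0,0]
    - [0,0,0]
    - [0,0,0]

```text
t: 10.95
tool_pos: [0.5817, -0.1247, 0.1048]
tool_rot: [180.0, 0.0, 89.8]
ft_force: [-0.3, -0.3, 0.3]
finger_gap: 0.001
finger_force: 0.0
```

Call:
apply_moves:
  delta_pos:
    - [0,0,0]
    - [0,0,0]
    - [0,0,0]
    - [0,0,0]
    - [0,0,0]
    - [0,0,0]
    - [0,0,0]
    - [0,0,0]
  turn:
    - [0,0,0]
    - [0,0,0]
    - [0,0,0]
    - [0,0,0]
    - [0,0,0]
    - [0,0,0]
    - [0,0,0]
    - [0,0,0]

```text
t: 11.75
tool_pos: [0.5817, -0.1247, 0.1048]
tool_rot: [180.0, 0.0, 89.8]
ft_force: [0.4, 0.4, -0.4]
finger_gap: 0.0
finger_force: 0.0
```

```bash
python3 - <<'E'
from bench import grab_frame
import cv2,numpy as np
g=grab_frame('scene')['color'];h=grab_frame('side')['color']
cv2.imwrite('pics/p3.png',np.hstack([cv2.resize(g[190:320,130:305],None,fx=2,fy=2),cv2.resize(h[220:350,210:385],None,fx=2,fy=2)]))
E
```

```text
(no output)
```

View pics/p3.png

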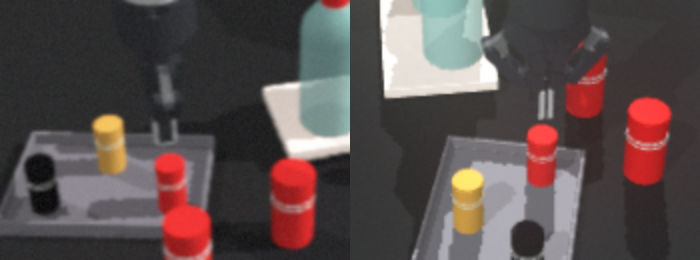

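Both views show the fingertips about 3 cm over the small red cap, with nothing moved. I'll draw up and away.

Call:
apply_moves:
  delta_pos:
    - [0,0,-25]
    - [0,0,-65]
    - [0,0,-110]
    - [0,0,-155]
    - [0,0,-200]
    - [0,0,-245]
    - [0,0,-285]
    - [0,0,-310]
  turn:
    - [0,0,0]
    - [0,0,0]
    - [0,0,0]
    - [0,0,0]
    - [0,0,0]
    - [0,0,0]
    - [0,0,0]
    - [0,0,0]

```text
t: 12.65
tool_pos: [0.5824, -0.1243, 0.4186]
tool_rot: [179.8, 0.1, 89.8]
ft_force: [0.2, 0.3, -0.8]
finger_gap: 0.003
finger_force: 0.0
```

Call:
apply_moves:
  delta_pos:
    - [-30,-5,0]
    - [-70,-15,0]
    - [-110,-25,0]
    - [-150,-35,0]
    - [-180,-45,0]
    - [-200,-50,0]
    - [-200,-50,0]
    - [-200,-50,0]
  turn:
    - [0,0,0]
    - [0,0,0]
    - [0,0,0]
    - [0,0,0]
    - [0,0,0]
    - [0,0,0]
    - [0,0,0]
    - [0,0,0]

```text
t: 13.45
tool_pos: [0.5308, -0.3242, 0.4146]
tool_rot: [180.0, -0.1, 89.7]
ft_force: [0.0, -0.1, -0.2]
finger_gap: -0.002
finger_force: 0.0
```

Call:
apply_moves:
  delta_pos:
    - [0,0,0]
    - [0,0,0]
    - [0,0,0]
    - [0,0,0]
    - [0,0,0]
  turn:
    - [0,0,0]
    - [0,0,0]
    - [0,0,0]
    - [0,0,0]
    - [0,0,0]

```text
t: 13.95
tool_pos: [0.531, -0.3242, 0.4149]
tool_rot: [180.0, 0.0, 89.8]
ft_force: [0.4, 0.6, 0.1]
finger_gap: 0.003
finger_force: 0.0
```

```bash
python3 -c "
from bench import ticket,ctrl
print(ctrl.state()['tool_pos']);print(ticket.finish_job())"
```

```text
[ 0.53101568 -0.32416431  0.41485066]
the job is handed in; nothing more can be done
None
```

The arm held over the open bottle's mouth, then over the small red cap in the tray, more than two seconds each with the fingertips about 3 cm above, then drew up and away; I saw no sign of contact or movement, and the job is handed in (no verdict returned).

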